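# Feel picking heads for play and pull the worn ones

## Task

Two of the four picking heads standing in the check bar have worn shanks: rock them gently side to side at the collar, still seated, to feel which two have play. Then lift out the two loose heads and stand each one shank-down and fully home in a hole of the repair rack; the two firm-fitting heads stay seated in the check bar. Use fingertip force, no more than 25 N on the bar, do not force the heads into the rack, set them down rather than dropping them, and do not disturb the other things on the bench.

Things in the scene. Friction and masses are not known exactly. Their poses are not given: they have to be found in the camera images.
- check_bar: Aluminium bar fixed to the bench: block 60 x 290 mm, its level top (deck) 54 mm above the bench, on two feet 100 mm long in x. Origin: centre of its underside at bench level; y along its length, x across. Four sockets, 16.6 mm bore, 28 mm deep, on its y axis at y = -105, -35, 35 and 105 mm, each with a head in it. A load over 25 N between a head and the bar spoils the bore.
- socket_1 (a point): Centre of the mouth of socket 1 at y = -105 mm along the check bar, on the deck; z up, axes as the check bar's. A seated head has its origin here.
- socket_2 (a point): Centre of the mouth of socket 2 at y = -35 mm along the check bar, on the deck; z up, axes as the check bar's. A seated head has its origin here.
- socket_3 (a point): Centre of the mouth of socket 3 at y = 35 mm along the check bar, on the deck; z up, axes as the check bar's. A seated head has its origin here.
- socket_4 (a point): Centre of the mouth of socket 4 at y = 105 mm along the check bar, on the deck; z up, axes as the check bar's. A seated head has its origin here.
- repair_rack: Grey plastic block 60 x 150 mm on a steel base plate 80 x 170 mm, fixed to the bench, level top 44 mm above it. Origin: centre of its underside at bench level; y along its length. Two empty round holes on its y axis at y = -35 and 35 mm, bored 14.6 mm with a 1.5 mm chamfer and 30 mm deep, so that only a worn shank goes in. A load over 40 N counts as forcing.
- rack_hole_1 (a point): Centre of the mouth of rack hole 1 at y = -35 mm along the rack, on the rack's top; z up. A worn head fully home has its flange on the rack's top and its origin here.
- rack_hole_2 (a point): Centre of the mouth of rack hole 2 at y = 35 mm along the rack, on the rack's top; z up. A worn head fully home has its flange on the rack's top and its origin here.
- head_a: One of four picking heads, alike to the eye. Origin: centre of the flange underside; z along the head to the cup. Above it: aluminium flange 34 mm across, 5 mm thick; black collar 30 mm across from 5 to 34 mm (rock or grip it here); neck; rubber cup 26 mm across, 40 to 54 mm. Below it: round steel shank 24 mm long, chamfered foot, hidden in the socket. Starts seated upright in any socket.
- head_b: Picking head, same outer sizes and origin as head_a. The shank is 16 mm across on a sound head and 13.5 mm on a worn one: only feel tells. At collar height a sound head gives about 1 mm in all when rocked with a few N each way, a worn one about 3 to 4 mm. Mass 0.09 to 0.16 kg.
- head_c: Picking head, as head_a and head_b; sound or worn, to be found by feel.
- head_d: Picking head, as head_a and head_b; sound or worn, to be found by feel.
- screwdriver: Screwdriver 190 mm long with a black handle, lying between the robot and the check bar; origin: under its middle. Bystander.
- mushroom: White button mushroom 44 mm across and 40 mm high standing beyond the check bar; origin: underside of its stem. Bystander.
- grease_jar: White screw-top jar 48 mm across and 50 mm high standing beyond the repair rack; origin: centre of its underside. Bystander.

How it is judged:
By the outcome, as a careful person would: the job done as asked, in the order asked, and still so for the second after the job is handed in, with the robot touching nothing.
It also fails if it takes over 72 s, if anything falls off the work surface, if the arm or the gripper's body presses on something with over 40 N, if the wrist force passes 120 N, or if a joint passes its speed limit or range.

## Robot

A 6-joint arm with a two-finger parallel gripper is mounted at the origin on the work surface. World frame = base frame: x ahead of the robot, y to its left, z up, the work surface at z = 0. Lengths are in m, angles in rad, forces in N, time in s.
With the tool pointing down it reaches from about 0.3 to 0.75 m from the base axis. Payload 8.5 kg.
Tool frame: the origin (TCP) lies at the very end of the fingers, on their centre line; the grasp point (between the pads) lies 19 mm behind it (robot.grip_depth is the distance from the TCP to the grasp point, in m); z points along the fingers, y is the line along which they close (so a half turn about z gives the same grasp; the last joint's range is limited). The gripper opens to 88 mm and grips with 3 to 60 N. Pads are 18 mm wide; open, the fingers measure 123 mm over their backs; the gripper's body (75 mm by 187 mm) begins 45 mm behind the grasp point.
Start: joints at [-1.488, 0.381, 1.297, -0, 1.464, -0.215], TCP at [0.161, -0.526, 0.239] pointing down, gripper open.
Joint ranges: [-3.11, 3.11], [-0.89, 2.33], [0.22, 2.48], [-1.42, 4.56], [0.17, 2.85], [-2.88, 2.88]. Speed limits (rad/s): [2.39, 2.39, 3.14, 3.14, 3.14, 3.14].

## Interface

Orientations are given as a 3x3 rotation matrix whose columns are the frame's x, y, z axes.
In Python, from cell import robot gives the robot as it stands.
- The arm moves only by the tool play_rows, never from a script. Its argument "rows" is a list of rows, each a list of 3 entries, a list of its own where there are three numbers: the shift along the tool's x, y, z in mm, then the turn, a rotation vector about the tool's x, y, z in degrees, then the opening, from 0 (shut) to 1 (fully open). A call has 1 to 10 rows; each row shifts and turns the commanded pose from where the row before left it, along the tool's axes as they then stand; what a row does not reach is not made up. A row lasts 1/10 s, in which the tool goes at most 50 mm and 8.59 degrees, less where a joint would pass 70% of its speed; a pose out of reach is approached as far as the arm can. A call is refused whole if a number of a shift passes 50 or a number of a turn 8.59, either way. A call with a gripper value outside its range is refused whole. The fingers move at their own pace and stop on an object; the grip force is fixed at half the most. Time passes only in rows, so rows that do not move let the fingers close. It gives the time, the measured TCP pose, the force, the opening and the grip force at its end, in the units of the state.
- robot.get_obs(): the state, without advancing time (a new reading comes with each control period).
- robot.grab_frame(name): name is "scene" or "top"; returns the picture (384x512x3 uint8, blue, green, red); there is no depth.
- robot.camera_model(name): a dict with "fx", "fy", "cx", "cy" (pixels), "R" (3x3) and "t" (3): a world point X has camera coordinates R X + t. Camera axes: x right, y down, z forward; pixel columns grow to the right and rows downward; lengths in m; the calibration is good to about 2 mm. A picture is of the moment at which its call begins. camera_model takes no time and is no camera call.
- robot.finish_job(): hands the job in; it is judged then, once.
The state is a dict: "clock": time; "joints": joint angles; "dq": joint speeds; "joint_torque": joint torques, N m; "position": TCP position; "tool_rot": TCP orientation; "contact_force": force on the tool from outside, world axes, zero at the start; "wrist_torque": the same for the moment, N m; "width": opening from 0.0 (shut) to 1.0 (fully open); "gripper_force": force on a finger pad.
Only numpy, scipy, OpenCV 4.12 (cv2) and the standard library are available. Lean on these libraries where they do the work, as an engineer would, in place of code of your own. Each camera call takes 0.05 s, during which the arm holds its last target. There are 200 camera calls.

## Working session

There is one attempt and no reset: what is moved stays moved. The work goes in short steps, Python scripts to look and compute and a tool call to move; the robot and the scene stay as the last step left them, time stands still between calls to the robot, and variables do not carry over. Pictures are saved under pics/ and viewed, at most 10 in all, crops included, and the job is handed in when it is done.

Besides the shell and the picture viewer there is one more tool, called after "Request:" by a JSON object that holds its "fn" and its "kwargs". play_rows: Moves the arm, as the interface text tells. Its arguments: {"type":"object","properties":{"rows":{"type":"array"}},"required":["rows"]}

```bash
mkdir -p pics; python3 - <<'E'
from cell import robot
import cv2,numpy as np
for n in("scene","top"):
    cv2.imwrite(f"pics/{n}0.png",robot.grab_frame(n)); m=robot.camera_model(n)
    print(n,m["fx"],m["cx"],m["cy"],np.round(-m["R"].T@m["t"],3),np.round(m["R"],3).tolist())
o=robot.get_obs();print({k:np.round(v,3).tolist() for k,v in o.items()},robot.grip_depth)
E
```

```text
scene 356.2112090582322 246.5913425291758 183.67534209823327 [0.917 0.305 0.653] [[-0.635, 0.772, 0.016], [0.592, 0.5, -0.631], [-0.495, -0.392, -0.775]]
top 458.47070548095706 254.2978026641902 187.07651102550554 [0.432 0.031 1.132] [[0.027, -1.0, 0.015], [-0.994, -0.028, -0.103], [0.103, -0.012, -0.995]]
{'clock': 0.1, 'joints': [-1.488, 0.381, 1.298, 0.0, 1.464, -0.215], 'dq': [-0.001, -0.003, -0.001, 0.001, 0.0, 0.001], 'joint_torque': [0.003, -43.865, -22.491, 0.071, 0.034, -0.0], 'position': [0.161, -0.526, 0.238], 'tool_rot': [[0.956, 0.293, -0.0], [0.293, -0.956, 0.001], [0.0, -0.001, -1.0]], 'contact_force': [0.57, 0.854, 0.598], 'wrist_torque': [0.009, -0.034, -0.012], 'gripper_force': 0.0, 'width': 0.997} 0.0187
```

View pics/scene0.png

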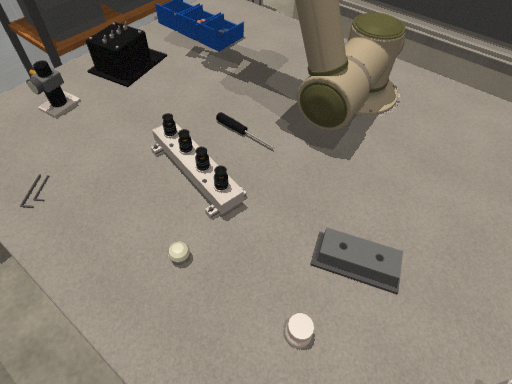

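View pics/top0.png

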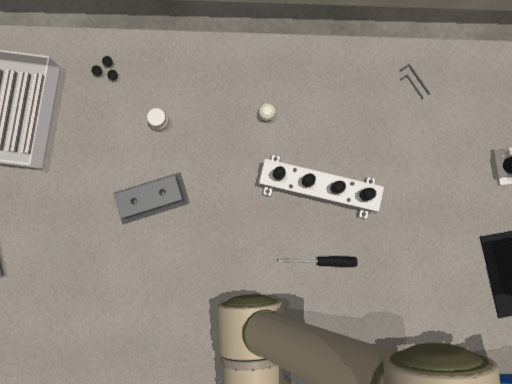

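Top view: the bar's four heads are at about (278,174), (308,180), (338,187) and (368,194), and the rack holes at (134,198) and (162,192). Scene view: the heads are at about (168,125), (185,141), (202,159) and (221,178), and the rack holes at (343,246) and (380,258).

```bash
cat > h.py <<'E'
from cell import robot
import cv2,numpy as np
M={n:robot.camera_model(n) for n in("scene","top")}
def ray(n,p):
    m=M[n];d=m["R"].T@np.array([(p[0]-m["cx"])/m["fx"],(p[1]-m["cy"])/m["fy"],1]);return -m["R"].T@m["t"],d/np.linalg.norm(d)
def plane(n,p,z):
    c,d=ray(n,p);return c+d*(z-c[2])/d[2]
def tri(ps,pt):
    (a,u),(b,v)=ray("scene",ps),ray("top",pt)
    s=np.linalg.lstsq(np.c_[u,-v],b-a,rcond=None)[0];P,Q=a+u*s[0],b+v*s[1]
    return (P+Q)/2,np.linalg.norm(P-Q)
E
python3 - <<'E'
from h import *
s=cv2.imread("pics/scene0.png");t=cv2.imread("pics/top0.png")
def blob(img,c,r,thr):
    x,y=c;g=cv2.cvtColor(img,6)[y-r:y+r+1,x-r:x+r+1].astype(float)
    m=(g<thr).astype(np.uint8);n,l,st,ce=cv2.connectedComponentsWithStats(m)
    k=1+np.argmax(st[1:,4]);w=np.where(cv2.dilate((l==k).astype(np.uint8),np.ones((3,3)))>0,np.clip(np.percentile(g,70)-g,0,None),0)
    yy,xx=np.mgrid[:2*r+1,:2*r+1];return np.array([x-r+(w*xx).sum()/w.sum(),y-r+(w*yy).sum()/w.sum()]),st[k].tolist()
H=[]
for a,b in(((343,246),(134,198)),((380,258),(162,192))):
    p,i=blob(s,a,9,60);q,j=blob(t,b,7,60);P,e=tri(p,q);print("hole",p.round(1),q.round(1),i[2:],j[2:],P.round(4),round(e,4),plane("scene",p,.044).round(4),plane("top",q,.044).round(4))
# bar deck contour in top
g=cv2.cvtColor(t,cv2.COLOR_BGR2GRAY);m=np.zeros_like(g);m[150:225,250:395]=(g[150:225,250:395]>165)*255
m=cv2.morphologyEx(m,cv2.MORPH_CLOSE,np.ones((3,3)));c=max(cv2.findContours(m,0,2)[0],key=cv2.contourArea)
print("bar",cv2.minAreaRect(c))
big=np.hstack([cv2.resize(s[105:225,140:260],(480,480),interpolation=cv2.INTER_CUBIC)])
cv2.imwrite("pics/c1.png",np.vstack([cv2.resize(t[150:225,250:400],(800,400),interpolation=cv2.INTER_CUBIC)[:, :]]))
cv2.imwrite("pics/c2.png",cv2.resize(s[105:225,140:260],(600,600),interpolation=cv2.INTER_CUBIC))
E
```

```text
Traceback (most recent call last):
ValueError: attempt to get argmax of an empty sequence
```

```bash
python3 - <<'E'
from h import *
s=cv2.imread("pics/scene0.png");t=cv2.imread("pics/top0.png")
def blob(img,c,r):
    x,y=c;g=cv2.cvtColor(img,cv2.COLOR_BGR2GRAY)[y-r:y+r+1,x-r:x+r+1].astype(float)
    w=np.clip(np.median(g)-8-g,0,None);n,l,st,_=cv2.connectedComponentsWithStats((w>0).astype(np.uint8))
    k=l[r-2:r+3,r-2:r+3].max();w[l!=k]=0
    yy,xx=np.mgrid[:2*r+1,:2*r+1];return np.array([x-r+(w*xx).sum()/w.sum(),y-r+(w*yy).sum()/w.sum()]),st[k].tolist()
for a,b in(((343,246),(134,198)),((380,258),(162,192))):
    p,i=blob(s,a,7);q,j=blob(t,b,6);P,e=tri(p,q);print("hole",p.round(1),q.round(1),i,j,P.round(4),round(e,4),plane("scene",p,.044).round(4),plane("top",q,.044).round(4))
g=cv2.cvtColor(t,cv2.COLOR_BGR2GRAY);m=np.zeros_like(g);m[150:225,250:395]=(g[150:225,250:395]>165)*255
m=cv2.morphologyEx(m,cv2.MORPH_CLOSE,np.ones((3,3)));c=max(cv2.findContours(m,0,2)[0],key=cv2.contourArea)
print("bar",cv2.minAreaRect(c))
cv2.imwrite("pics/c1.png",cv2.resize(t[150:225,250:400],(800,400),interpolation=cv2.INTER_CUBIC))
cv2.imwrite("pics/c2.png",cv2.resize(s[105:225,140:260],(600,600),interpolation=cv2.INTER_CUBIC))
E
```

```text
hole [342.8 245.7] [132.9 200.5] [3, 3, 9, 8, 58] [2, 5, 8, 8, 53] [0.5183 0.2691 0.0609] 0.0683 [0.5269 0.2381 0.044 ] [0.5046 0.3048 0.044 ]
hole [379.2 257.3] [161.5 191.3] [2, 3, 10, 8, 61] [2, 2, 8, 8, 51] [0.52   0.2712 0.0496] 0.0686 [0.5043 0.304  0.044 ] [0.5282 0.2383 0.044 ]
bar ((321.05462646484375, 186.4871826171875), (123.25267791748047, 41.04745101928711), 13.339248657226562)
```

View pics/c1.png

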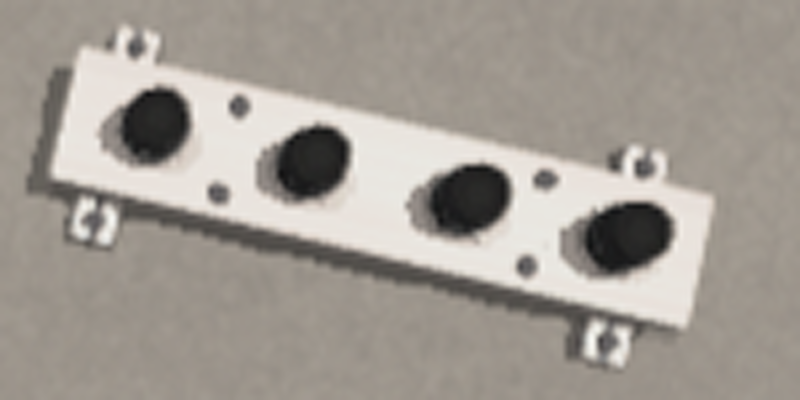

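View pics/c2.png

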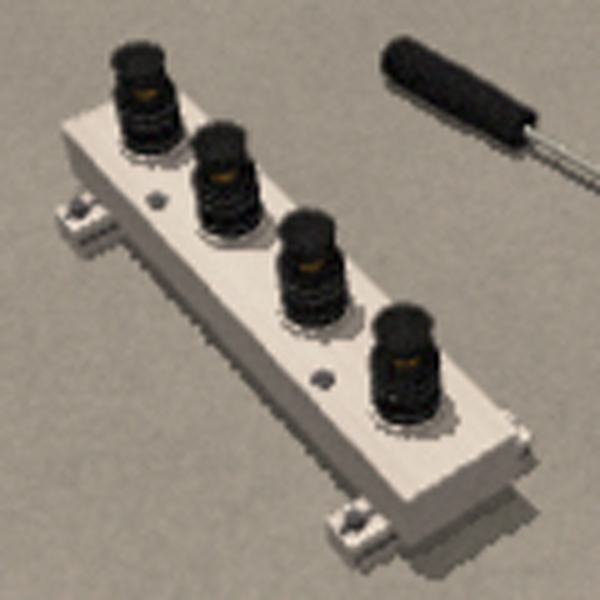

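The crops show the deck corners at top-crop (78,45), (713,198), (688,327) and (50,180). The deck screws at top-crop (238,105) and (545,178) match scene-crop (322,379) and (157,200). The rack holes had been paired crosswise, so I swap them.

```bash
python3 - <<'E'
from h import *
T=lambda x,y:np.array([250+(x+.5)/5.3333-.5,150+(y+.5)/5.3333-.5])
S=lambda x,y:np.array([140+(x+.5)/5-.5,105+(y+.5)/5-.5])
for p,q in(((342.8,245.7),(161.5,191.3)),((379.2,257.3),(132.9,200.5))): P,e=tri(p,q);print("hole",P.round(4),round(e,4))
for p,q in((S(322,379),T(238,105)),(S(157,200),T(545,178)),(S(410,500),T(78,45)),(S(522,430),T(50,180)),(S(62,125),T(713,198))):
    P,e=tri(p,q);print("deck",P.round(4),round(e,4),plane("scene",p,.054).round(4)[:2],plane("top",q,.054).round(4)[:2])
# deck from minarea of top, corners
C=np.array([plane("top",T(*c),.054) for c in((78,45),(713,198),(688,327),(50,180))])
print("corners",C.round(4).tolist(),"centre",C.mean(0).round(4))
sc=[plane("top",T(*c),.054) for c in((238,105),(545,178),(527,265),(218,192))];print("screw centre",np.mean(sc,0).round(4))
y=(C[0]+C[3]-C[1]-C[2])[:2];L=np.linalg.norm(y)/2;y/=np.linalg.norm(y);print("ydir",y,L,np.linalg.norm((C[0]-C[3])[:2]))
ys=(sc[0]+sc[3]-sc[1]-sc[2])[:2];print(ys/np.linalg.norm(ys))
# cup tops
for p,q in((S(403,325),T(155,110)),(S(138,58),T(640,228))): print("cup",tri(p,q))
c=np.mean(sc,0)[:2]
for i,k in enumerate((-105,-35,35,105)): print("socket",i+1,(c+y*k/1000).round(4))
E
```

```text
hole [0.5281 0.2382 0.0458] 0.0002
hole [0.5046 0.3043 0.0448] 0.0008
deck [ 0.5881 -0.0746  0.0558] 0.0013 [ 0.5868 -0.0752] [ 0.5888 -0.0753]
deck [ 0.5589 -0.2113  0.0554] 0.0026 [ 0.5574 -0.2113] [ 0.56   -0.2126]
deck [ 0.6125 -0.0022  0.0567] 0.0027 [ 0.6104 -0.0024] [ 0.6137 -0.0034]
deck [0.5523 0.0084 0.0533] 0.002 [0.5523 0.0096] [0.5528 0.0076]
deck [ 0.5523 -0.2867  0.0539] 0.0026 [ 0.5517 -0.2853] [ 0.5531 -0.2876]
corners [[0.6137, -0.0034, 0.054], [0.5531, -0.2876, 0.054], [0.4954, -0.2764, 0.054], [0.5528, 0.0076, 0.054]] centre [ 0.5538 -0.14    0.054 ]
screw centre [ 0.5548 -0.14    0.054 ]
ydir [0.2032965  0.97911722] 0.29018433067759586 0.06191639239087123
[0.20454343 0.97885749]
cup (array([ 0.57693511, -0.03417307,  0.11120581]), np.float64(0.001251809649649001))
cup (array([ 0.53277752, -0.23973849,  0.10937429]), np.float64(0.001579557522753218))
socket 1 [ 0.5335 -0.2428]
socket 2 [ 0.5477 -0.1742]
socket 3 [ 0.5619 -0.1057]
socket 4 [ 0.5762 -0.0372]
```

Request:
{"fn": "play_rows", "kwargs": {"rows": [[[44,-16,0],[0,0,0],1],[[44,-16,0],[0,0,0],1],[[44,-16,0],[0,0,0],1],[[44,-16,0],[0,0,0],1],[[44,-16,0],[0,0,0],1],[[44,-16,0],[0,0,0],1],[[44,-16,0],[0,0,0],1],[[44,-16,0],[0,0,0],1],[[44,-16,0],[0,0,0],1],[[44,-16,0],[0,0,0],1]]}}

```text
clock: 1.1
position: [0.5363, -0.2421, 0.2385]
tool_rot: [[0.956, 0.294, -0.0], [0.294, -0.956, 0.0], [-0.0, -0.0, -1.0]]
contact_force: [0.6, -0.7, -0.3]
width: 1.002
gripper_force: 0.0
```

Request:
{"fn": "play_rows", "kwargs": {"rows": [[[0,0,5],[0,0,-7.66],1],[[0,0,8],[0,0,-7.66],1],[[0,0,8],[0,0,-7.66],1],[[0,0,8],[0,0,-7.66],1],[[0,0,8],[0,0,-7.66],1],[[0,0,8],[0,0,-7.66],1],[[0,0,8],[0,0,-7.66],1],[[0,0,8],[0,0,-7.66],1],[[0,0,0],[0,0,0],0.6],[[0,0,0],[0,0,0],0.6]]}}

```text
clock: 2.1
position: [0.535, -0.2437, 0.1777]
tool_rot: [[0.206, 0.979, -0.0], [0.979, -0.206, 0.0], [0.0, -0.0, -1.0]]
contact_force: [-0.3, 0.8, 0.6]
width: 0.839
gripper_force: 0.0
```

Request:
{"fn": "play_rows", "kwargs": {"rows": [[[0,-2,10],[0,0,0],0.43],[[0,0,10],[0,0,0],0.43],[[0,0,10],[0,0,0],0.43],[[0,0,10],[0,0,0],0.43],[[0,0,10],[0,0,0],0.43],[[0,0,10],[0,0,0],0.43],[[0,0,10],[0,0,0],0.43],[[0,0,10],[0,0,0],0.43],[[0,0,10],[0,0,0],0.43],[[0,0,10],[0,0,0],0.43]]}}

```text
clock: 3.1
position: [0.5331, -0.2433, 0.0769]
tool_rot: [[0.202, 0.979, 0.0], [0.979, -0.202, -0.0], [-0.0, 0.0, -1.0]]
contact_force: [0.2, -0.0, -0.7]
width: 0.435
gripper_force: 0.0
```

Request:
{"fn": "play_rows", "kwargs": {"rows": [[[0,0,0],[0,0,0],0.43],[[0,0,0],[0,0,0],0.43]]}}

```text
clock: 3.3
position: [0.5332, -0.2434, 0.0777]
tool_rot: [[0.202, 0.979, -0.0], [0.979, -0.202, -0.0], [-0.0, -0.0, -1.0]]
contact_force: [0.3, 0.1, 1.2]
width: 0.43
gripper_force: 0.0
```

Request:
{"fn": "play_rows", "kwargs": {"rows": [[[0,2,0],[0,0,0],0.43],[[0,0,0],[0,0,0],0.43]]}}

```text
clock: 3.5
position: [0.5355, -0.2439, 0.0782]
tool_rot: [[0.202, 0.979, 0.001], [0.979, -0.202, -0.001], [-0.0, 0.001, -1.0]]
contact_force: [0.5, -0.3, 0.0]
width: 0.427
gripper_force: 0.0
```

Request:
{"fn": "play_rows", "kwargs": {"rows": [[[0,0.7,0],[0,0,0],0.43],[[0,0,0],[0,0,0],0.43]]}}

```text
clock: 3.7
position: [0.5358, -0.2439, 0.078]
tool_rot: [[0.202, 0.979, 0.0], [0.979, -0.202, -0.0], [-0.0, 0.0, -1.0]]
contact_force: [0.3, 0.2, 0.2]
width: 0.429
gripper_force: 0.2
```

Request:
{"fn": "play_rows", "kwargs": {"rows": [[[0,0.7,0],[0,0,0],0.43],[[0,0,0],[0,0,0],0.43]]}}

```text
clock: 3.9
position: [0.5363, -0.244, 0.0778]
tool_rot: [[0.202, 0.979, -0.0], [0.979, -0.202, 0.0], [0.0, -0.0, -1.0]]
contact_force: [-2.1, 0.3, 1.8]
width: 0.425
gripper_force: 0.8
```

Request:
{"fn": "play_rows", "kwargs": {"rows": [[[0,0.5,0],[0,0,0],0.43],[[0,0,0],[0,0,0],0.43]]}}

```text
clock: 4.1
position: [0.5369, -0.2441, 0.0778]
tool_rot: [[0.202, 0.979, -0.0], [0.979, -0.202, 0.0], [0.0, -0.0, -1.0]]
contact_force: [-1.2, 0.8, 1.1]
width: 0.435
gripper_force: 0.8
```

Request:
{"fn": "play_rows", "kwargs": {"rows": [[[0,0.4,0],[0,0,0],0.43],[[0,0,0],[0,0,0],0.43]]}}

```text
clock: 4.3
position: [0.5373, -0.2442, 0.0778]
tool_rot: [[0.202, 0.979, -0.0], [0.979, -0.202, 0.0], [0.0, -0.0, -1.0]]
contact_force: [-2.2, 1.4, 1.5]
width: 0.43
gripper_force: 1.0
```

Request:
{"fn": "play_rows", "kwargs": {"rows": [[[0,0.4,0],[0,0,0],0.43],[[0,0,0],[0,0,0],0.43]]}}

```text
clock: 4.5
position: [0.5375, -0.2442, 0.0778]
tool_rot: [[0.202, 0.979, -0.001], [0.979, -0.202, 0.0], [0.0, -0.001, -1.0]]
contact_force: [-3.9, 1.2, 2.6]
width: 0.43
gripper_force: 1.9
```

Request:
{"fn": "play_rows", "kwargs": {"rows": [[[0,0.4,0],[0,0,0],0.43],[[0,0,0],[0,0,0],0.43]]}}

```text
clock: 4.7
position: [0.5377, -0.2442, 0.0779]
tool_rot: [[0.202, 0.979, -0.001], [0.979, -0.202, 0.0], [0.0, -0.001, -1.0]]
contact_force: [-6.3, 1.0, 4.8]
width: 0.425
gripper_force: 2.7
```

Request:
{"fn": "play_rows", "kwargs": {"rows": [[[0,0.4,0],[0,0,0],0.43],[[0,0,0],[0,0,0],0.43]]}}

```text
clock: 4.9
position: [0.5379, -0.2443, 0.0779]
tool_rot: [[0.202, 0.979, -0.002], [0.979, -0.202, 0.0], [0.0, -0.002, -1.0]]
contact_force: [-6.5, 1.4, 6.0]
width: 0.428
gripper_force: 3.4
```

Request:
{"fn": "play_rows", "kwargs": {"rows": [[[0,-8,0],[0,0,0],0.43],[[0,0,0],[0,0,0],0.43],[[0,0,0],[0,0,0],0.43]]}}

```text
clock: 5.2
position: [0.5308, -0.2429, 0.0778]
tool_rot: [[0.202, 0.979, 0.001], [0.979, -0.202, -0.0], [-0.0, 0.001, -1.0]]
contact_force: [-0.2, -0.6, -0.2]
width: 0.434
gripper_force: 0.0
```

Request:
{"fn": "play_rows", "kwargs": {"rows": [[[0,-1,0],[0,0,0],0.43],[[0,0,0],[0,0,0],0.43]]}}

```text
clock: 5.4
position: [0.5298, -0.2426, 0.0777]
tool_rot: [[0.202, 0.979, 0.0], [0.979, -0.202, -0.0], [-0.0, 0.0, -1.0]]
contact_force: [0.4, 0.5, -0.1]
width: 0.43
gripper_force: 0.0
```

Request:
{"fn": "play_rows", "kwargs": {"rows": [[[0,-1,0],[0,0,0],0.43],[[0,0,0],[0,0,0],0.43]]}}

```text
clock: 5.6
position: [0.5289, -0.2425, 0.0778]
tool_rot: [[0.202, 0.979, 0.0], [0.979, -0.202, -0.0], [-0.0, 0.001, -1.0]]
contact_force: [0.9, -0.4, -1.0]
width: 0.428
gripper_force: 0.4
```

Request:
{"fn": "play_rows", "kwargs": {"rows": [[[0,-0.7,0],[0,0,0],0.43],[[0,0,0],[0,0,0],0.43]]}}

```text
clock: 5.8
position: [0.5281, -0.2423, 0.0778]
tool_rot: [[0.202, 0.979, 0.0], [0.979, -0.202, -0.0], [-0.0, 0.0, -1.0]]
contact_force: [1.1, 0.4, 0.4]
width: 0.43
gripper_force: 0.5
```

Request:
{"fn": "play_rows", "kwargs": {"rows": [[[0,-0.7,0],[0,0,0],0.43],[[0,0,0],[0,0,0],0.43]]}}

```text
clock: 6.0
position: [0.5273, -0.2421, 0.0778]
tool_rot: [[0.202, 0.979, 0.0], [0.979, -0.202, -0.0], [-0.0, 0.0, -1.0]]
contact_force: [1.0, -0.2, 1.2]
width: 0.428
gripper_force: 0.5
```

Request:
{"fn": "play_rows", "kwargs": {"rows": [[[0,-0.7,0],[0,0,0],0.43],[[0,0,0],[0,0,0],0.43]]}}

```text
clock: 6.2
position: [0.5266, -0.242, 0.0778]
tool_rot: [[0.202, 0.979, 0.0], [0.979, -0.202, -0.0], [0.0, 0.0, -1.0]]
contact_force: [1.2, -0.2, 0.0]
width: 0.43
gripper_force: 0.5
```

Request:
{"fn": "play_rows", "kwargs": {"rows": [[[0,-0.7,0],[0,0,0],0.43],[[0,0,0],[0,0,0],0.43]]}}

```text
clock: 6.4
position: [0.526, -0.2419, 0.0779]
tool_rot: [[0.202, 0.979, 0.0], [0.979, -0.202, -0.0], [-0.0, 0.0, -1.0]]
contact_force: [1.5, -0.8, 0.4]
width: 0.427
gripper_force: 0.8
```

Request:
{"fn": "play_rows", "kwargs": {"rows": [[[0,-0.5,0],[0,0,0],0.43],[[0,0,0],[0,0,0],0.43]]}}

```text
clock: 6.6
position: [0.5258, -0.2419, 0.078]
tool_rot: [[0.202, 0.979, 0.001], [0.979, -0.202, -0.001], [-0.0, 0.001, -1.0]]
contact_force: [2.8, -0.4, 1.8]
width: 0.434
gripper_force: 1.4
```

Request:
{"fn": "play_rows", "kwargs": {"rows": [[[0,6,0],[0,0,0],0.6],[[10,0,0],[0,0,0],0.6],[[12,0,0],[0,0,0],0.6],[[12,0,0],[0,0,0],0.6],[[12,0,0],[0,0,0],0.6],[[12,0,0],[0,0,0],0.6],[[12,0,0],[0,0,0],0.43],[[0,0,0],[0,0,0],0.43],[[0,0,0],[0,0,0],0.43],[[0,0,0],[0,0,0],0.43]]}}

```text
clock: 7.6
position: [0.5455, -0.1748, 0.0777]
tool_rot: [[0.202, 0.979, 0.0], [0.979, -0.202, -0.0], [-0.0, 0.0, -1.0]]
contact_force: [-0.7, 0.1, -1.5]
width: 0.429
gripper_force: 0.0
```

Request:
{"fn": "play_rows", "kwargs": {"rows": [[[0,3.5,0],[0,0,0],0.43],[[0,0,0],[0,0,0],0.43]]}}

```text
clock: 7.8
position: [0.5492, -0.1757, 0.0778]
tool_rot: [[0.203, 0.979, 0.0], [0.979, -0.203, -0.0], [-0.0, 0.0, -1.0]]
contact_force: [-0.4, -0.5, 0.4]
width: 0.43
gripper_force: 0.0
```

Request:
{"fn": "play_rows", "kwargs": {"rows": [[[0,0.7,0],[0,0,0],0.43],[[0,0,0],[0,0,0],0.43]]}}

```text
clock: 8.0
position: [0.5496, -0.1754, 0.0777]
tool_rot: [[0.202, 0.979, -0.0], [0.979, -0.202, -0.0], [-0.0, -0.0, -1.0]]
contact_force: [-0.2, -0.2, 0.4]
width: 0.431
gripper_force: 0.0
```

Request:
{"fn": "play_rows", "kwargs": {"rows": [[[0,0.5,0],[0,0,0],0.43],[[0,0,0],[0,0,0],0.43]]}}

```text
clock: 8.2
position: [0.5501, -0.1754, 0.0777]
tool_rot: [[0.202, 0.979, -0.0], [0.979, -0.202, 0.0], [0.0, -0.0, -1.0]]
contact_force: [-0.2, -0.4, 0.2]
width: 0.43
gripper_force: 0.0
```

Request:
{"fn": "play_rows", "kwargs": {"rows": [[[0,0.7,0],[0,0,0],0.43],[[0,0,0],[0,0,0],0.43]]}}

```text
clock: 8.4
position: [0.5506, -0.1754, 0.0778]
tool_rot: [[0.202, 0.979, -0.001], [0.979, -0.202, 0.0], [0.0, -0.001, -1.0]]
contact_force: [-1.8, -0.1, 1.3]
width: 0.432
gripper_force: 1.0
```

Request:
{"fn": "play_rows", "kwargs": {"rows": [[[0,0.5,0],[0,0,0],0.43],[[0,0,0],[0,0,0],0.43]]}}

```text
clock: 8.6
position: [0.5508, -0.1754, 0.0778]
tool_rot: [[0.202, 0.979, -0.001], [0.979, -0.202, 0.0], [0.0, -0.001, -1.0]]
contact_force: [-4.4, 0.6, 3.6]
width: 0.43
gripper_force: 2.3
```

Request:
{"fn": "play_rows", "kwargs": {"rows": [[[0,0.5,0],[0,0,0],0.43],[[0,0,0],[0,0,0],0.43]]}}

```text
clock: 8.8
position: [0.5511, -0.1755, 0.0779]
tool_rot: [[0.202, 0.979, -0.002], [0.979, -0.202, 0.0], [0.0, -0.002, -1.0]]
contact_force: [-6.4, 1.9, 6.2]
width: 0.43
gripper_force: 3.3
```

Request:
{"fn": "play_rows", "kwargs": {"rows": [[[0,-8.5,0],[0,0,0],0.43],[[0,0,0],[0,0,0],0.43],[[0,0,0],[0,0,0],0.43]]}}

```text
clock: 9.1
position: [0.5436, -0.174, 0.0778]
tool_rot: [[0.202, 0.979, 0.001], [0.979, -0.202, -0.0], [-0.0, 0.001, -1.0]]
contact_force: [0.4, 0.1, 0.2]
width: 0.432
gripper_force: 0.0
```

Request:
{"fn": "play_rows", "kwargs": {"rows": [[[0,-0.7,0],[0,0,0],0.43],[[0,0,0],[0,0,0],0.43]]}}

```text
clock: 9.3
position: [0.5429, -0.1739, 0.0777]
tool_rot: [[0.202, 0.979, 0.0], [0.979, -0.202, -0.0], [-0.0, 0.0, -1.0]]
contact_force: [-0.2, 0.2, -0.3]
width: 0.427
gripper_force: 0.0
```

Request:
{"fn": "play_rows", "kwargs": {"rows": [[[0,-0.5,0],[0,0,0],0.43],[[0,0,0],[0,0,0],0.43]]}}

```text
clock: 9.5
position: [0.5424, -0.1738, 0.0778]
tool_rot: [[0.202, 0.979, 0.0], [0.979, -0.202, -0.0], [-0.0, 0.0, -1.0]]
contact_force: [0.7, -0.2, 0.3]
width: 0.432
gripper_force: 0.3
```

Request:
{"fn": "play_rows", "kwargs": {"rows": [[[0,-0.5,0],[0,0,0],0.43],[[0,0,0],[0,0,0],0.43]]}}

```text
clock: 9.7
position: [0.5419, -0.1737, 0.0778]
tool_rot: [[0.202, 0.979, 0.0], [0.979, -0.202, -0.0], [-0.0, 0.0, -1.0]]
contact_force: [1.0, 0.6, 0.4]
width: 0.432
gripper_force: 0.5
```

Request:
{"fn": "play_rows", "kwargs": {"rows": [[[0,-0.5,0],[0,0,0],0.43],[[0,0,0],[0,0,0],0.43]]}}

```text
clock: 9.9
position: [0.5416, -0.1737, 0.078]
tool_rot: [[0.202, 0.979, 0.001], [0.979, -0.202, -0.0], [-0.0, 0.001, -1.0]]
contact_force: [2.2, -0.9, 1.4]
width: 0.43
gripper_force: 1.1
```

Request:
{"fn": "play_rows", "kwargs": {"rows": [[[0,-0.5,0],[0,0,0],0.43],[[0,0,0],[0,0,0],0.43]]}}

```text
clock: 10.1
position: [0.5413, -0.1736, 0.0781]
tool_rot: [[0.202, 0.979, 0.001], [0.979, -0.202, -0.001], [-0.0, 0.002, -1.0]]
contact_force: [3.3, -0.5, 2.7]
width: 0.429
gripper_force: 1.8
```

Request:
{"fn": "play_rows", "kwargs": {"rows": [[[0,4.9,0],[0,0,0],0.6],[[10,0,0],[0,0,0],0.6],[[12,0,0],[0,0,0],0.6],[[12,0,0],[0,0,0],0.6],[[12,0,0],[0,0,0],0.6],[[12,0,0],[0,0,0],0.6],[[12,0,0],[0,0,0],0.43],[[0,0,0],[0,0,0],0.43],[[0,0,0],[0,0,0],0.43],[[0,0,0],[0,0,0],0.43]]}}

```text
clock: 11.1
position: [0.5597, -0.1062, 0.0777]
tool_rot: [[0.202, 0.979, 0.0], [0.979, -0.202, -0.0], [-0.0, 0.0, -1.0]]
contact_force: [-0.1, -0.9, 0.5]
width: 0.431
gripper_force: 0.0
```

Request:
{"fn": "play_rows", "kwargs": {"rows": [[[0,4,0],[0,0,0],0.43],[[0,0,0],[0,0,0],0.43]]}}

```text
clock: 11.3
position: [0.5641, -0.1072, 0.0778]
tool_rot: [[0.203, 0.979, 0.0], [0.979, -0.203, -0.0], [-0.0, 0.0, -1.0]]
contact_force: [-0.4, 0.1, 0.4]
width: 0.431
gripper_force: 0.0
```

Request:
{"fn": "play_rows", "kwargs": {"rows": [[[0,0.7,0],[0,0,0],0.43],[[0,0,0],[0,0,0],0.43]]}}

```text
clock: 11.5
position: [0.5644, -0.107, 0.0777]
tool_rot: [[0.202, 0.979, 0.0], [0.979, -0.202, 0.0], [0.0, 0.0, -1.0]]
contact_force: [0.3, 0.3, -0.1]
width: 0.431
gripper_force: 0.0
```

Request:
{"fn": "play_rows", "kwargs": {"rows": [[[0,0.6,0],[0,0,0],0.43],[[0,0,0],[0,0,0],0.43]]}}

```text
clock: 11.7
position: [0.5647, -0.1069, 0.0777]
tool_rot: [[0.202, 0.979, -0.001], [0.979, -0.202, 0.0], [-0.0, -0.001, -1.0]]
contact_force: [-1.5, 0.2, 1.2]
width: 0.431
gripper_force: 0.6
```

Request:
{"fn": "play_rows", "kwargs": {"rows": [[[0,0.5,0],[0,0,0],0.43],[[0,0,0],[0,0,0],0.43]]}}

```text
clock: 11.9
position: [0.5653, -0.107, 0.0777]
tool_rot: [[0.202, 0.979, -0.0], [0.979, -0.202, 0.0], [0.0, -0.0, -1.0]]
contact_force: [-1.2, -0.5, 0.7]
width: 0.428
gripper_force: 0.8
```

Request:
{"fn": "play_rows", "kwargs": {"rows": [[[0,0.4,0],[0,0,0],0.43],[[0,0,0],[0,0,0],0.43]]}}

```text
clock: 12.1
position: [0.5658, -0.1071, 0.0778]
tool_rot: [[0.202, 0.979, -0.0], [0.979, -0.202, 0.0], [0.0, -0.0, -1.0]]
contact_force: [-0.9, 0.8, 0.9]
width: 0.432
gripper_force: 0.7
```

Request:
{"fn": "play_rows", "kwargs": {"rows": [[[0,-8.9,0],[0,0,0],0.43],[[0,0,0],[0,0,0],0.43],[[0,0,0],[0,0,0],0.43]]}}

```text
clock: 12.4
position: [0.557, -0.1053, 0.0779]
tool_rot: [[0.202, 0.979, 0.0], [0.979, -0.202, -0.0], [-0.0, 0.0, -1.0]]
contact_force: [-0.0, -0.5, 0.1]
width: 0.431
gripper_force: 0.0
```

Request:
{"fn": "play_rows", "kwargs": {"rows": [[[0,-1,0],[0,0,0],0.43],[[0,0,0],[0,0,0],0.43]]}}

```text
clock: 12.6
position: [0.5561, -0.1051, 0.0778]
tool_rot: [[0.202, 0.979, 0.0], [0.979, -0.202, -0.0], [-0.0, 0.0, -1.0]]
contact_force: [0.9, -0.4, -0.3]
width: 0.43
gripper_force: 0.0
```

Request:
{"fn": "play_rows", "kwargs": {"rows": [[[0,-0.5,0],[0,0,0],0.43],[[0,0,0],[0,0,0],0.43]]}}

```text
clock: 12.8
position: [0.5558, -0.1051, 0.0778]
tool_rot: [[0.202, 0.979, 0.001], [0.979, -0.202, -0.0], [-0.0, 0.001, -1.0]]
contact_force: [1.0, 0.4, -0.5]
width: 0.435
gripper_force: 0.5
```

Request:
{"fn": "play_rows", "kwargs": {"rows": [[[0,-0.5,0],[0,0,0],0.43],[[0,0,0],[0,0,0],0.43]]}}

```text
clock: 13.0
position: [0.5553, -0.105, 0.0779]
tool_rot: [[0.202, 0.979, 0.001], [0.979, -0.202, -0.0], [-0.0, 0.001, -1.0]]
contact_force: [1.7, -0.4, 0.3]
width: 0.433
gripper_force: 0.7
```

Request:
{"fn": "play_rows", "kwargs": {"rows": [[[0,-0.7,0],[0,0,0],0.43],[[0,0,0],[0,0,0],0.43]]}}

```text
clock: 13.2
position: [0.5547, -0.1049, 0.078]
tool_rot: [[0.202, 0.979, 0.001], [0.979, -0.202, -0.0], [-0.0, 0.001, -1.0]]
contact_force: [3.6, -0.3, 1.3]
width: 0.432
gripper_force: 1.2
```

Request:
{"fn": "play_rows", "kwargs": {"rows": [[[0,-0.5,0],[0,0,0],0.43],[[0,0,0],[0,0,0],0.43]]}}

```text
clock: 13.4
position: [0.5545, -0.1049, 0.0781]
tool_rot: [[0.202, 0.979, 0.002], [0.979, -0.202, -0.001], [-0.0, 0.002, -1.0]]
contact_force: [4.3, -0.4, 3.0]
width: 0.43
gripper_force: 2.0
```

Request:
{"fn": "play_rows", "kwargs": {"rows": [[[0,-0.5,0],[0,0,0],0.43],[[0,0,0],[0,0,0],0.43]]}}

```text
clock: 13.6
position: [0.5542, -0.1048, 0.0783]
tool_rot: [[0.202, 0.979, 0.002], [0.979, -0.202, -0.001], [-0.0, 0.002, -1.0]]
contact_force: [4.9, -1.3, 3.6]
width: 0.43
gripper_force: 2.6
```

Request:
{"fn": "play_rows", "kwargs": {"rows": [[[0,6.6,0],[0,0,0],0.6],[[10,0,0],[0,0,0],0.6],[[12,0,0],[0,0,0],0.6],[[12,0,0],[0,0,0],0.6],[[12,0,0],[0,0,0],0.6],[[12,0,0],[0,0,0],0.6],[[12,0,0],[0,0,0],0.43],[[0,0,0],[0,0,0],0.43],[[0,0,0],[0,0,0],0.43],[[0,0,0],[0,0,0],0.43]]}}

```text
clock: 14.6
position: [0.574, -0.0377, 0.0778]
tool_rot: [[0.202, 0.979, 0.0], [0.979, -0.202, -0.0], [-0.0, 0.0, -1.0]]
contact_force: [-0.9, -0.3, 0.9]
width: 0.427
gripper_force: 0.0
```

Request:
{"fn": "play_rows", "kwargs": {"rows": [[[0,4,0],[0,0,0],0.43],[[0,0,0],[0,0,0],0.43]]}}

```text
clock: 14.8
position: [0.5785, -0.0387, 0.0778]
tool_rot: [[0.203, 0.979, 0.001], [0.979, -0.203, -0.0], [-0.0, 0.001, -1.0]]
contact_force: [0.3, 0.1, 0.0]
width: 0.43
gripper_force: 0.0
```

Request:
{"fn": "play_rows", "kwargs": {"rows": [[[0,0.7,0],[0,0,0],0.43],[[0,0,0],[0,0,0],0.43]]}}

```text
clock: 15.0
position: [0.5787, -0.0384, 0.0777]
tool_rot: [[0.202, 0.979, -0.0], [0.979, -0.202, 0.0], [0.0, -0.0, -1.0]]
contact_force: [0.2, -0.5, 0.3]
width: 0.428
gripper_force: 0.0
```

Request:
{"fn": "play_rows", "kwargs": {"rows": [[[0,0.6,0],[0,0,0],0.43],[[0,0,0],[0,0,0],0.43]]}}

```text
clock: 15.2
position: [0.5791, -0.0384, 0.0777]
tool_rot: [[0.202, 0.979, -0.001], [0.979, -0.202, 0.0], [-0.0, -0.001, -1.0]]
contact_force: [-0.7, 0.5, 0.7]
width: 0.427
gripper_force: 0.5
```

Request:
{"fn": "play_rows", "kwargs": {"rows": [[[0,0.5,0],[0,0,0],0.43],[[0,0,0],[0,0,0],0.43]]}}

```text
clock: 15.4
position: [0.5795, -0.0384, 0.0778]
tool_rot: [[0.202, 0.979, -0.001], [0.979, -0.202, 0.0], [0.0, -0.001, -1.0]]
contact_force: [-2.5, 0.3, 2.3]
width: 0.428
gripper_force: 1.3
```

Request:
{"fn": "play_rows", "kwargs": {"rows": [[[0,0.4,0],[0,0,0],0.43],[[0,0,0],[0,0,0],0.43]]}}

```text
clock: 15.6
position: [0.5797, -0.0384, 0.0778]
tool_rot: [[0.202, 0.979, -0.001], [0.979, -0.202, 0.0], [0.0, -0.001, -1.0]]
contact_force: [-5.0, 0.5, 4.3]
width: 0.433
gripper_force: 2.5
```

Request:
{"fn": "play_rows", "kwargs": {"rows": [[[0,-9.5,0],[0,0,0],0.43],[[0,0,0],[0,0,0],0.43],[[0,0,0],[0,0,0],0.43]]}}

```text
clock: 15.9
position: [0.5709, -0.0367, 0.0778]
tool_rot: [[0.202, 0.979, 0.001], [0.979, -0.202, -0.0], [0.0, 0.001, -1.0]]
contact_force: [-0.2, -0.6, 0.2]
width: 0.427
gripper_force: 0.1
```

Request:
{"fn": "play_rows", "kwargs": {"rows": [[[0,-0.7,0],[0,0,0],0.43],[[0,0,0],[0,0,0],0.43]]}}

```text
clock: 16.1
position: [0.5706, -0.0367, 0.0779]
tool_rot: [[0.202, 0.979, 0.001], [0.979, -0.202, -0.0], [-0.0, 0.001, -1.0]]
contact_force: [3.0, -0.0, 1.4]
width: 0.433
gripper_force: 1.0
```

Request:
{"fn": "play_rows", "kwargs": {"rows": [[[0,-0.6,0],[0,0,0],0.43],[[0,0,0],[0,0,0],0.43]]}}

```text
clock: 16.3
position: [0.5703, -0.0366, 0.0782]
tool_rot: [[0.202, 0.979, 0.002], [0.979, -0.202, -0.0], [-0.0, 0.002, -1.0]]
contact_force: [5.0, -0.4, 3.3]
width: 0.432
gripper_force: 1.9
```

Request:
{"fn": "play_rows", "kwargs": {"rows": [[[0,5,0],[0,0,0],0.6],[[-9,0,0],[0,0,0],0.6],[[-12,0,0],[0,0,0],0.6],[[-12,0,0],[0,0,0],0.6],[[-12,0,0],[0,0,0],0.6],[[-12,0,0],[0,0,0],0.6],[[-12,0,0],[0,0,0],0.6],[[0,0,6],[0,0,0],0.6],[[0,0,6],[0,0,0],0.5],[[0,0,0],[0,0,0],0.43]]}}

```text
clock: 17.3
position: [0.56, -0.1045, 0.0646]
tool_rot: [[0.202, 0.979, -0.002], [0.979, -0.202, 0.001], [0.001, -0.002, -1.0]]
contact_force: [-1.1, 0.1, -0.0]
width: 0.442
gripper_force: 0.0
```

Request:
{"fn": "play_rows", "kwargs": {"rows": [[[0,0,0],[0,0,0],0.4],[[0,0,0],[0,0,0],0.37],[[0,0,0],[0,0,0],0.35],[[0,0,0],[0,0,0],0.33],[[0,0,0],[0,0,0],0.3],[[0,0,0],[0,0,0],0.3],[[0,0,0],[0,0,0],0.3]]}}

```text
clock: 18.0
position: [0.5605, -0.1049, 0.0658]
tool_rot: [[0.202, 0.979, 0.0], [0.979, -0.202, 0.0], [0.0, -0.0, -1.0]]
contact_force: [-0.4, 1.5, 0.6]
width: 0.329
gripper_force: 30.0
```

Request:
{"fn": "play_rows", "kwargs": {"rows": [[[0,0,-3],[0,0,0],0.3],[[0,0,-5],[0,0,0],0.3],[[0,0,-8],[0,0,0],0.3],[[0,0,-12],[0,0,0],0.3],[[0,0,-14],[0,0,0],0.3],[[0,0,-14],[0,0,0],0.3],[[0,0,-14],[0,0,0],0.3],[[0,0,-14],[0,0,0],0.3],[[0,0,-16],[0,0,0],0.3],[[0,0,0],[0,0,0],0.3]]}}

```text
clock: 19.0
position: [0.5614, -0.1054, 0.1685]
tool_rot: [[0.202, 0.979, 0.005], [0.979, -0.202, -0.002], [-0.001, 0.005, -1.0]]
contact_force: [0.2, -0.1, -1.9]
width: 0.329
gripper_force: 30.0
```

```bash
python3 - <<'E'
from h import *
o=robot.get_obs();p=o["position"];R=np.array(o["tool_rot"]);print(p,o["contact_force"])
s=robot.grab_frame("scene");t=robot.grab_frame("top");cv2.imwrite("pics/s1.png",s);cv2.imwrite("pics/t1.png",t)
P=np.array(p);m=M["scene"];c=m["R"]@(P-[0,0,.02])+m["t"];u=m["fx"]*c[0]/c[2]+m["cx"];v=m["fy"]*c[1]/c[2]+m["cy"];print(u,v)
u,v=int(u),int(v);cv2.imwrite("pics/s1c.png",cv2.resize(s[v-50:v+50,u-50:u+50],(600,600),interpolation=cv2.INTER_CUBIC))
for h in((.5281,.2382),(.5046,.3043)): print(((np.array([*h,.0])-P)@R*1000).round(1))
E
```

```text
[ 0.56138829 -0.10535736  0.16854265] [ 0.24336256 -0.10653862 -1.94316459]
198.37097455621097 136.21731871755603
[ 329.9 -102.9  167.7]
[ 389.9 -139.2  167.5]
```

View pics/s1c.png

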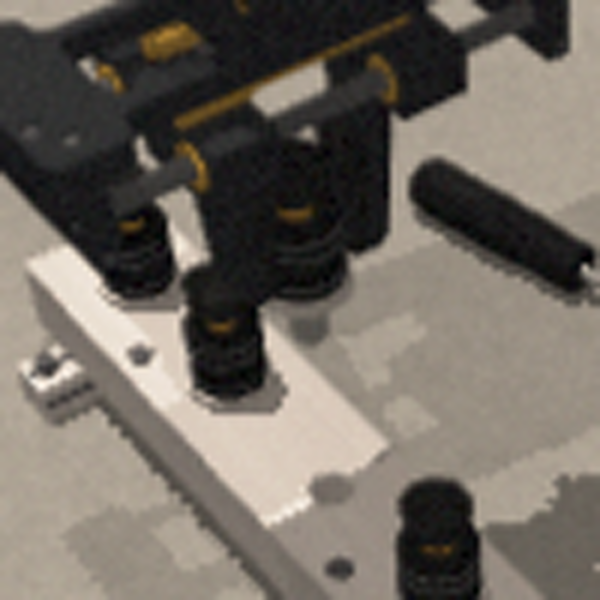

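Request:
{"fn": "play_rows", "kwargs": {"rows": [[[18,-6,0],[0,0,0],0.3],[[36,-13,0],[0,0,0],0.3],[[36,-13,0],[0,0,0],0.3],[[36,-13,0],[0,0,0],0.3],[[36,-13,0],[0,0,0],0.3],[[36,-13,0],[0,0,0],0.3],[[36,-13,0],[0,0,0],0.3],[[36,-13,0],[0,0,0],0.3],[[36,-13,0],[0,0,0],0.3],[[36,-13,0],[0,0,0],0.3]]}}

```text
clock: 20.1
position: [0.5084, 0.2562, 0.1649]
tool_rot: [[0.202, 0.979, -0.002], [0.979, -0.202, -0.0], [-0.001, -0.001, -1.0]]
contact_force: [0.7, -0.3, -1.6]
width: 0.33
gripper_force: 30.0
```

Request:
{"fn": "play_rows", "kwargs": {"rows": [[[30,-10,0],[0,0,0],0.3],[[18,-6,0],[0,0,0],0.3],[[0,0,10],[0,0,0],0.3],[[0,0,14],[0,0,0],0.3],[[0,0,14],[0,0,0],0.3],[[0,0,12],[0,0,0],0.3],[[0,0,0],[0,0,0],0.3],[[0,0,0],[0,0,0],0.3]]}}

```text
clock: 20.9
position: [0.5033, 0.3046, 0.1156]
tool_rot: [[0.203, 0.979, -0.0], [0.979, -0.203, -0.0], [-0.0, -0.0, -1.0]]
contact_force: [-0.1, -0.4, -1.6]
width: 0.333
gripper_force: 30.0
```

```bash
python3 - <<'E'
from h import *
print("socket3 scene",plane("scene",(202.9,166.9),.054))
o=robot.get_obs();P=np.array(o["position"]);R=np.array(o["tool_rot"]);print(P,o["contact_force"],R[2])
s=robot.grab_frame("scene");t=robot.grab_frame("top");cv2.imwrite("pics/s2.png",s);cv2.imwrite("pics/t2.png",t)
m=M["scene"];c=m["R"]@(P-[0,0,.02])+m["t"];u=m["fx"]*c[0]/c[2]+m["cx"];v=m["fy"]*c[1]/c[2]+m["cy"];print(u,v)
u,v=int(u),int(v);print(u-40,v-40);cv2.imwrite("pics/s2c.png",cv2.resize(s[v-40:v+40,u-40:u+40],(600,600),interpolation=cv2.INTER_CUBIC))
for h in((.527,.2381),(.5042,.3041)): print(((np.array([*h,.0])-P)@R*1000).round(1))
# projected hole and axis of tool at flange/foot height
for z in(-.012,-.036):
  c=m["R"]@(P+[0,0,z])+m["t"];print(z,m["fx"]*c[0]/c[2]+m["cx"],m["fy"]*c[1]/c[2]+m["cy"])
E
```

```text
socket3 scene [ 0.55984434 -0.1044227   0.054     ]
[0.50333784 0.30460679 0.11559446] [-0.13668477 -0.3520688  -1.62655264] [-2.88758377e-04 -3.74011425e-04 -9.99999888e-01]
388.5680532152668 243.597317278948
348 203
[-60.3  36.7 115.6]
[ -0.3   1.  115.6]
-0.012 390.03449704640747 241.33511430111992
-0.036 385.7191719592007 247.99213113004419
```

View pics/s2c.png

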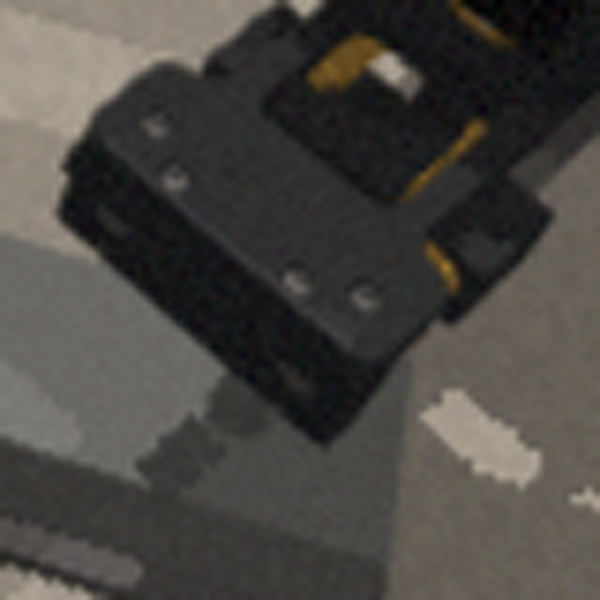

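Request:
{"fn": "play_rows", "kwargs": {"rows": [[[-0.7,1.5,8],[0,0,0],0.3],[[0,0,10],[0,0,0],0.3],[[0,0,10],[0,0,0],0.3],[[0,0,5],[0,0,0],0.3],[[0,0,0],[0,0,0],0.3]]}}

```text
clock: 21.5
position: [0.5041, 0.3039, 0.0816]
tool_rot: [[0.202, 0.979, -0.002], [0.979, -0.202, -0.001], [-0.001, -0.002, -1.0]]
contact_force: [0.5, 0.7, -2.9]
width: 0.329
gripper_force: 30.0
```

Request:
{"fn": "play_rows", "kwargs": {"rows": [[[0,0,1.5],[0,0,0],0.3],[[0,0,1],[0,0,0],0.3],[[0,0,0],[0,0,0],0.3]]}}

```text
clock: 21.8
position: [0.5046, 0.3041, 0.0804]
tool_rot: [[0.202, 0.979, 0.0], [0.979, -0.202, 0.0], [0.0, 0.0, -1.0]]
contact_force: [0.3, 0.8, -1.2]
width: 0.33
gripper_force: 30.0
```

Request:
{"fn": "play_rows", "kwargs": {"rows": [[[0,0,1],[0,0,0],0.3],[[0,0,1],[0,0,0],0.3],[[0,0,0],[0,0,0],0.3]]}}

```text
clock: 22.1
position: [0.5045, 0.3041, 0.0782]
tool_rot: [[0.202, 0.979, -0.0], [0.979, -0.202, -0.0], [-0.0, -0.0, -1.0]]
contact_force: [0.3, -0.1, -1.5]
width: 0.336
gripper_force: 30.0
```

Below the 79.8 mm mouth level with no contact. Continuing down.

Request:
{"fn": "play_rows", "kwargs": {"rows": [[[0,0,1],[0,0,0],0.3],[[0,0,1],[0,0,0],0.3],[[0,0,0],[0,0,0],0.3]]}}

```text
clock: 22.4
position: [0.5044, 0.3041, 0.0761]
tool_rot: [[0.202, 0.979, -0.0], [0.979, -0.202, 0.0], [-0.0, -0.0, -1.0]]
contact_force: [-0.1, 1.0, -2.5]
width: 0.33
gripper_force: 30.0
```

Request:
{"fn": "play_rows", "kwargs": {"rows": [[[0,0,1],[0,0,0],0.3],[[0,0,1],[0,0,0],0.3],[[0,0,0],[0,0,0],0.3]]}}

```text
clock: 22.7
position: [0.5044, 0.3041, 0.0741]
tool_rot: [[0.202, 0.979, -0.0], [0.979, -0.202, 0.0], [-0.0, -0.0, -1.0]]
contact_force: [-0.7, 0.6, -1.4]
width: 0.332
gripper_force: 30.0
```

Request:
{"fn": "play_rows", "kwargs": {"rows": [[[0,0,1],[0,0,0],0.3],[[0,0,1],[0,0,0],0.3],[[0,0,0],[0,0,0],0.3]]}}

```text
clock: 23.0
position: [0.5044, 0.3041, 0.0721]
tool_rot: [[0.202, 0.979, -0.0], [0.979, -0.202, 0.0], [-0.0, -0.0, -1.0]]
contact_force: [-0.7, 1.1, -1.2]
width: 0.329
gripper_force: 30.0
```

Request:
{"fn": "play_rows", "kwargs": {"rows": [[[0,0,1.5],[0,0,0],0.3],[[0,0,1.5],[0,0,0],0.3],[[0,0,1],[0,0,0],0.3],[[0,0,0],[0,0,0],0.3]]}}

```text
clock: 23.4
position: [0.5044, 0.304, 0.068]
tool_rot: [[0.202, 0.979, -0.0], [0.979, -0.202, -0.0], [-0.0, -0.0, -1.0]]
contact_force: [-1.0, 0.6, -1.2]
width: 0.33
gripper_force: 30.0
```

Request:
{"fn": "play_rows", "kwargs": {"rows": [[[0,0,1.5],[0,0,0],0.3],[[0,0,1.5],[0,0,0],0.3],[[0,0,1],[0,0,0],0.3],[[0,0,0],[0,0,0],0.3]]}}

```text
clock: 23.8
position: [0.5045, 0.3041, 0.0641]
tool_rot: [[0.202, 0.979, -0.0], [0.979, -0.202, -0.0], [-0.0, -0.0, -1.0]]
contact_force: [-2.0, 0.7, -1.9]
width: 0.328
gripper_force: 30.0
```

Request:
{"fn": "play_rows", "kwargs": {"rows": [[[0,0,1.5],[0,0,0],0.3],[[0,0,1.5],[0,0,0],0.3],[[0,0,1],[0,0,0],0.3],[[0,0,0],[0,0,0],0.3]]}}

```text
clock: 24.2
position: [0.5044, 0.3041, 0.0601]
tool_rot: [[0.202, 0.979, -0.0], [0.979, -0.202, -0.0], [-0.0, -0.0, -1.0]]
contact_force: [-1.6, 2.6, -2.0]
width: 0.33
gripper_force: 30.0
```

Request:
{"fn": "play_rows", "kwargs": {"rows": [[[0,0,1.2],[0,0,0],0.3],[[0,0,1],[0,0,0],0.3],[[0,0,0],[0,0,0],0.3]]}}

```text
clock: 24.5
position: [0.5045, 0.3041, 0.0579]
tool_rot: [[0.202, 0.979, -0.0], [0.979, -0.202, -0.0], [-0.0, -0.0, -1.0]]
contact_force: [-2.1, 2.7, -0.7]
width: 0.327
gripper_force: 30.0
```

Request:
{"fn": "play_rows", "kwargs": {"rows": [[[0,0,1],[0,0,0],0.3],[[0,0,0.5],[0,0,0],0.3],[[0,0,0],[0,0,0],0.3]]}}

```text
clock: 24.8
position: [0.5045, 0.3041, 0.0565]
tool_rot: [[0.202, 0.979, -0.0], [0.979, -0.202, 0.0], [-0.0, -0.0, -1.0]]
contact_force: [-3.0, 1.7, -0.7]
width: 0.329
gripper_force: 30.0
```

Request:
{"fn": "play_rows", "kwargs": {"rows": [[[0,0,0.5],[0,0,0],0.3],[[0,0,0],[0,0,0],0.3]]}}

```text
clock: 25.0
position: [0.5045, 0.3041, 0.056]
tool_rot: [[0.202, 0.979, -0.0], [0.979, -0.202, 0.0], [0.0, -0.0, -1.0]]
contact_force: [-2.8, 3.1, 0.4]
width: 0.33
gripper_force: 30.0
```

Request:
{"fn": "play_rows", "kwargs": {"rows": [[[0,0,0.5],[0,0,0],0.3],[[0,0,0],[0,0,0],0.3]]}}

```text
clock: 25.2
position: [0.5045, 0.3042, 0.0558]
tool_rot: [[0.202, 0.979, 0.0], [0.979, -0.202, 0.0], [0.0, 0.0, -1.0]]
contact_force: [-3.7, 2.0, 4.0]
width: 0.325
gripper_force: 30.0
```

Request:
{"fn": "play_rows", "kwargs": {"rows": [[[0,0,0],[0,0,0],0.36],[[0,0,0],[0,0,0],0.4],[[0,0,0],[0,0,0],0.5],[[0,0,0],[0,0,0],0.6],[[0,0,0],[0,0,0],0.6],[[0,0,-8],[0,0,0],0.6],[[0,0,-20],[0,0,0],0.6],[[0,0,-25],[0,0,0],0.6],[[0,0,-25],[0,0,0],0.6],[[0,0,-25],[0,0,0],0.6]]}}

```text
clock: 26.2
position: [0.5044, 0.304, 0.1602]
tool_rot: [[0.202, 0.979, 0.001], [0.979, -0.202, 0.0], [0.0, 0.001, -1.0]]
contact_force: [-0.5, 0.1, -0.4]
width: 0.602
gripper_force: 0.0
```

Request:
{"fn": "play_rows", "kwargs": {"rows": [[[-20,5,0],[0,0,0],0.6],[[-36,9,0],[0,0,0],0.6],[[-36,9,0],[0,0,0],0.6],[[-36,9,0],[0,0,0],0.6],[[-36,9,0],[0,0,0],0.6],[[-36,9,0],[0,0,0],0.6],[[-36,9,0],[0,0,0],0.6],[[-36,9,0],[0,0,0],0.6],[[-36,9,0],[0,0,0],0.6],[[-36,9,0],[0,0,0],0.6]]}}

```text
clock: 27.2
position: [0.5192, -0.0518, 0.1593]
tool_rot: [[0.202, 0.979, 0.001], [0.979, -0.202, -0.0], [-0.0, 0.001, -1.0]]
contact_force: [-0.4, 0.1, -0.0]
width: 0.602
gripper_force: 0.0
```

Request:
{"fn": "play_rows", "kwargs": {"rows": [[[-36,10,0],[0,0,0],0.6],[[-36,10,0],[0,0,0],0.6],[[-36,10,0],[0,0,0],0.6],[[-36,10,0],[0,0,0],0.6],[[-25,8,0],[0,0,0],0.6],[[-15,4,0],[0,0,0],0.6],[[0,0,0],[0,0,0],0.6],[[0,0,0],[0,0,0],0.6]]}}

```text
clock: 28.0
position: [0.5329, -0.24, 0.1587]
tool_rot: [[0.202, 0.979, -0.0], [0.979, -0.202, 0.001], [0.0, -0.0, -1.0]]
contact_force: [-0.5, 0.5, -0.0]
width: 0.599
gripper_force: 0.0
```

```bash
python3 - <<'E'
from h import *
o=robot.get_obs();P=np.array(o["position"]);R=np.array(o["tool_rot"]);print(P,o["contact_force"],R.round(3).tolist())
print(((np.array([.532,-.242,.0658])-P)@R*1000).round(1))
s=robot.grab_frame("scene");t=robot.grab_frame("top")
cv2.imwrite("pics/s3.png",np.hstack([cv2.resize(s[180:300,290:430],(400,343),interpolation=cv2.INTER_CUBIC),cv2.resize(s[90:210,130:270],(400,343),interpolation=cv2.INTER_CUBIC)]))
E
```

```text
[ 0.53286308 -0.24001637  0.15865176] [-0.47075588  0.4741879  -0.02734397] [[0.202, 0.979, -0.0], [0.979, -0.202, 0.001], [0.0, -0.0, -1.0]]
[-2.2 -0.4 92.9]
```

View pics/s3.png

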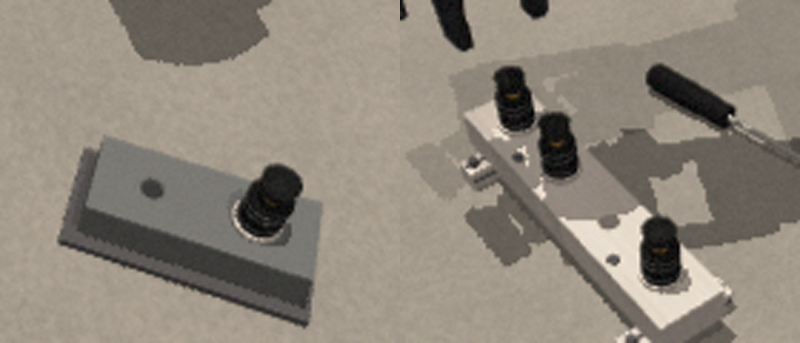

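The first worn head stands flush in the far rack hole (left half, about (268,205)). Heads 1, 2 and 4 are upright in the bar. Next is head 1.

Request:
{"fn": "play_rows", "kwargs": {"rows": [[[-2.2,-0.4,12],[0,0,0],0.6],[[0,0,14],[0,0,0],0.6],[[0,0,14],[0,0,0],0.6],[[0,0,14],[0,0,0],0.6],[[0,0,14],[0,0,0],0.6],[[0,0,12],[0,0,0],0.6],[[0,0,8],[0,0,0],0.6],[[0,0,5],[0,0,0],0.5],[[0,0,0],[0,0,0],0.45],[[0,0,0],[0,0,0],0.43]]}}

```text
clock: 29.1
position: [0.5323, -0.2431, 0.0659]
tool_rot: [[0.202, 0.979, 0.001], [0.979, -0.202, -0.0], [-0.0, 0.001, -1.0]]
contact_force: [0.5, 0.1, 0.0]
width: 0.432
gripper_force: 0.0
```

Request:
{"fn": "play_rows", "kwargs": {"rows": [[[0,0,0],[0,0,0],0.4],[[0,0,0],[0,0,0],0.37],[[0,0,0],[0,0,0],0.35],[[0,0,0],[0,0,0],0.33],[[0,0,0],[0,0,0],0.3],[[0,0,0],[0,0,0],0.3],[[0,0,0],[0,0,0],0.3]]}}

```text
clock: 29.8
position: [0.532, -0.243, 0.0658]
tool_rot: [[0.202, 0.979, -0.0], [0.979, -0.202, -0.0], [-0.0, -0.0, -1.0]]
contact_force: [-3.9, 1.4, 5.7]
width: 0.326
gripper_force: 30.0
```

Request:
{"fn": "play_rows", "kwargs": {"rows": [[[0,0,-3],[0,0,0],0.3],[[0,0,-5],[0,0,0],0.3],[[0,0,-8],[0,0,0],0.3],[[0,0,-12],[0,0,0],0.3],[[0,0,-14],[0,0,0],0.3],[[0,0,-14],[0,0,0],0.3],[[0,0,-14],[0,0,0],0.3],[[0,0,-14],[0,0,0],0.3],[[0,0,-16],[0,0,0],0.3],[[0,0,0],[0,0,0],0.3]]}}

```text
clock: 30.8
position: [0.533, -0.2435, 0.1683]
tool_rot: [[0.202, 0.979, 0.004], [0.979, -0.202, -0.003], [-0.002, 0.005, -1.0]]
contact_force: [-0.4, 0.5, -1.0]
width: 0.328
gripper_force: 30.0
```

Request:
{"fn": "play_rows", "kwargs": {"rows": [[[20,-4,0],[0,0,0],0.3],[[36,-8,0],[0,0,0],0.3],[[36,-8,0],[0,0,0],0.3],[[36,-8,0],[0,0,0],0.3],[[36,-8,0],[0,0,0],0.3],[[36,-8,0],[0,0,0],0.3],[[36,-8,0],[0,0,0],0.3],[[36,-8,0],[0,0,0],0.3],[[36,-8,0],[0,0,0],0.3],[[36,-8,0],[0,0,0],0.3]]}}

```text
clock: 31.8
position: [0.526, 0.1117, 0.1649]
tool_rot: [[0.202, 0.979, -0.001], [0.979, -0.202, 0.0], [-0.0, -0.002, -1.0]]
contact_force: [0.4, 0.3, -1.0]
width: 0.327
gripper_force: 30.0
```

Request:
{"fn": "play_rows", "kwargs": {"rows": [[[36,-8,0],[0,0,0],0.3],[[36,-8,0],[0,0,0],0.3],[[30,-6,0],[0,0,0],0.3],[[15,-3,0],[0,0,0],0.3],[[8,-1.4,0],[0,0,0],0.3],[[0,0,12],[0,0,0],0.3],[[0,0,14],[0,0,0],0.3],[[0,0,14],[0,0,0],0.3],[[0,0,10],[0,0,0],0.3],[[0,0,0],[0,0,0],0.3]]}}

```text
clock: 32.8
position: [0.526, 0.2359, 0.1138]
tool_rot: [[0.203, 0.979, -0.003], [0.979, -0.203, -0.001], [-0.001, -0.003, -1.0]]
contact_force: [-0.3, -0.7, -2.0]
width: 0.331
gripper_force: 30.0
```

Request:
{"fn": "play_rows", "kwargs": {"rows": [[[0,0,0],[0,0,0],0.3],[[0,0,0],[0,0,0],0.3]]}}

```text
clock: 33.0
position: [0.527, 0.2368, 0.1161]
tool_rot: [[0.202, 0.979, 0.001], [0.979, -0.202, 0.0], [0.0, 0.001, -1.0]]
contact_force: [0.7, 0.1, -0.5]
width: 0.328
gripper_force: 30.0
```

```bash
python3 - <<'E'
from h import *
o=robot.get_obs();P=np.array(o["position"]);R=np.array(o["tool_rot"]);print(P,o["contact_force"])
print(((np.array([.5266,.2376,.0798])-P)@R*1000).round(1))
s=robot.grab_frame("scene")
cv2.imwrite("pics/s4.png",cv2.resize(s[190:280,290:410],(800,600),interpolation=cv2.INTER_CUBIC))
E
```

```text
[0.52699929 0.23680995 0.116148  ] [ 0.69281149  0.11600194 -0.53776889]
[ 0.7 -0.6 36.3]
```

View pics/s4.png

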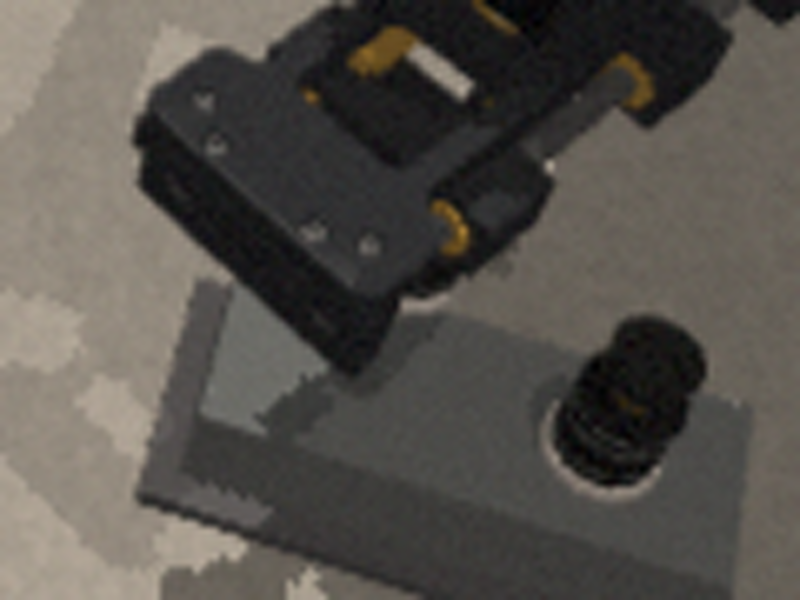

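The gripper hides the held head except its flange edge at about (430,300). Going down by feel.

Request:
{"fn": "play_rows", "kwargs": {"rows": [[[0.7,-0.5,8],[0,0,0],0.3],[[0,0,10],[0,0,0],0.3],[[0,0,10],[0,0,0],0.3],[[0,0,5],[0,0,0],0.3],[[0,0,0],[0,0,0],0.3],[[0,0,0],[0,0,0],0.3]]}}

```text
clock: 33.65
position: [0.5264, 0.2378, 0.0825]
tool_rot: [[0.202, 0.979, 0.0], [0.979, -0.202, 0.0], [0.0, 0.0, -1.0]]
contact_force: [-0.5, 0.1, -1.5]
width: 0.33
gripper_force: 30.0
```

Request:
{"fn": "play_rows", "kwargs": {"rows": [[[0,0,1.5],[0,0,0],0.3],[[0,0,1],[0,0,0],0.3],[[0,0,0],[0,0,0],0.3]]}}

```text
clock: 33.95
position: [0.5263, 0.2378, 0.0801]
tool_rot: [[0.202, 0.979, 0.0], [0.979, -0.202, -0.0], [0.0, 0.0, -1.0]]
contact_force: [-0.7, 0.9, -1.3]
width: 0.333
gripper_force: 30.0
```

Request:
{"fn": "play_rows", "kwargs": {"rows": [[[0,0,1],[0,0,0],0.3],[[0,0,1],[0,0,0],0.3],[[0,0,0],[0,0,0],0.3]]}}

```text
clock: 34.25
position: [0.5262, 0.2378, 0.0779]
tool_rot: [[0.202, 0.979, -0.0], [0.979, -0.202, -0.0], [-0.0, -0.0, -1.0]]
contact_force: [-0.5, -0.5, -1.1]
width: 0.332
gripper_force: 30.0
```

Request:
{"fn": "play_rows", "kwargs": {"rows": [[[0,0,1],[0,0,0],0.3],[[0,0,1],[0,0,0],0.3],[[0,0,0],[0,0,0],0.3]]}}

```text
clock: 34.55
position: [0.5262, 0.2378, 0.0759]
tool_rot: [[0.202, 0.979, -0.0], [0.979, -0.202, -0.0], [-0.0, -0.0, -1.0]]
contact_force: [-0.0, -0.5, -1.3]
width: 0.332
gripper_force: 30.0
```

Request:
{"fn": "play_rows", "kwargs": {"rows": [[[0,0,1],[0,0,0],0.3],[[0,0,1],[0,0,0],0.3],[[0,0,0],[0,0,0],0.3]]}}

```text
clock: 34.85
position: [0.5262, 0.2378, 0.0739]
tool_rot: [[0.202, 0.979, -0.0], [0.979, -0.202, -0.0], [-0.0, -0.0, -1.0]]
contact_force: [0.4, 1.0, -1.7]
width: 0.33
gripper_force: 30.0
```

Request:
{"fn": "play_rows", "kwargs": {"rows": [[[0,0,1],[0,0,0],0.3],[[0,0,1],[0,0,0],0.3],[[0,0,0],[0,0,0],0.3]]}}

```text
clock: 35.15
position: [0.5262, 0.2378, 0.0719]
tool_rot: [[0.202, 0.979, -0.0], [0.979, -0.202, -0.0], [-0.0, -0.0, -1.0]]
contact_force: [1.0, -0.2, -1.0]
width: 0.33
gripper_force: 30.0
```

Request:
{"fn": "play_rows", "kwargs": {"rows": [[[0,0,1.5],[0,0,0],0.3],[[0,0,1.5],[0,0,0],0.3],[[0,0,0],[0,0,0],0.3]]}}

```text
clock: 35.45
position: [0.5261, 0.2378, 0.0688]
tool_rot: [[0.202, 0.979, -0.0], [0.979, -0.202, -0.0], [-0.0, -0.0, -1.0]]
contact_force: [-0.4, -0.5, -1.9]
width: 0.33
gripper_force: 30.0
```

It is in the hole, with negligible side force.

Request:
{"fn": "play_rows", "kwargs": {"rows": [[[0,0,1.5],[0,0,0],0.3],[[0,0,1.5],[0,0,0],0.3],[[0,0,1],[0,0,0],0.3],[[0,0,0],[0,0,0],0.3]]}}

```text
clock: 35.85
position: [0.5262, 0.2378, 0.0649]
tool_rot: [[0.202, 0.979, -0.0], [0.979, -0.202, -0.0], [-0.0, -0.0, -1.0]]
contact_force: [-0.9, -0.7, -0.8]
width: 0.33
gripper_force: 30.0
```

Request:
{"fn": "play_rows", "kwargs": {"rows": [[[0,0,1.5],[0,0,0],0.3],[[0,0,1.5],[0,0,0],0.3],[[0,0,1],[0,0,0],0.3],[[0,0,0],[0,0,0],0.3]]}}

```text
clock: 36.25
position: [0.5262, 0.2378, 0.0609]
tool_rot: [[0.202, 0.979, -0.0], [0.979, -0.202, -0.0], [-0.0, -0.0, -1.0]]
contact_force: [0.8, -0.8, -0.6]
width: 0.331
gripper_force: 30.0
```

Request:
{"fn": "play_rows", "kwargs": {"rows": [[[0,0,1],[0,0,0],0.3],[[0,0,1],[0,0,0],0.3],[[0,0,0],[0,0,0],0.3]]}}

```text
clock: 36.55
position: [0.5262, 0.2378, 0.0589]
tool_rot: [[0.202, 0.979, -0.0], [0.979, -0.202, -0.0], [-0.0, -0.0, -1.0]]
contact_force: [-0.2, 0.6, -0.6]
width: 0.329
gripper_force: 30.0
```

Request:
{"fn": "play_rows", "kwargs": {"rows": [[[0,0,0.8],[0,0,0],0.3],[[0,0,0.7],[0,0,0],0.3],[[0,0,0],[0,0,0],0.3]]}}

```text
clock: 36.85
position: [0.5262, 0.2378, 0.0574]
tool_rot: [[0.202, 0.979, -0.0], [0.979, -0.202, -0.0], [-0.0, -0.0, -1.0]]
contact_force: [0.2, 0.7, -0.9]
width: 0.333
gripper_force: 30.0
```

Request:
{"fn": "play_rows", "kwargs": {"rows": [[[0,0,0.8],[0,0,0],0.3],[[0,0,0],[0,0,0],0.3]]}}

```text
clock: 37.05
position: [0.5262, 0.2378, 0.0567]
tool_rot: [[0.202, 0.979, -0.0], [0.979, -0.202, -0.0], [-0.0, -0.0, -1.0]]
contact_force: [0.4, -0.1, -1.0]
width: 0.331
gripper_force: 30.0
```

Request:
{"fn": "play_rows", "kwargs": {"rows": [[[0,0,0.5],[0,0,0],0.3],[[0,0,0],[0,0,0],0.3]]}}

```text
clock: 37.25
position: [0.5262, 0.2378, 0.0562]
tool_rot: [[0.202, 0.979, -0.0], [0.979, -0.202, -0.0], [-0.0, -0.0, -1.0]]
contact_force: [-1.0, 0.7, -1.9]
width: 0.331
gripper_force: 30.0
```

Request:
{"fn": "play_rows", "kwargs": {"rows": [[[0,0,0.5],[0,0,0],0.3],[[0,0,0],[0,0,0],0.3]]}}

```text
clock: 37.45
position: [0.5263, 0.2378, 0.0559]
tool_rot: [[0.202, 0.979, 0.0], [0.979, -0.202, 0.0], [0.0, 0.0, -1.0]]
contact_force: [-1.3, 0.5, -0.5]
width: 0.33
gripper_force: 30.0
```

Request:
{"fn": "play_rows", "kwargs": {"rows": [[[0,0,0.5],[0,0,0],0.3],[[0,0,0],[0,0,0],0.3]]}}

```text
clock: 37.65
position: [0.5263, 0.2378, 0.0558]
tool_rot: [[0.202, 0.979, 0.0], [0.979, -0.202, 0.0], [0.0, 0.0, -1.0]]
contact_force: [-1.5, -0.6, 4.6]
width: 0.328
gripper_force: 30.0
```

Seated at 55.8 mm, the same height as the first head. Releasing and retreating.

Request:
{"fn": "play_rows", "kwargs": {"rows": [[[0,0,0],[0,0,0],0.36],[[0,0,0],[0,0,0],0.4],[[0,0,0],[0,0,0],0.5],[[0,0,0],[0,0,0],0.6],[[0,0,0],[0,0,0],0.6],[[0,0,-8],[0,0,0],0.6],[[0,0,-20],[0,0,0],0.6],[[0,0,-25],[0,0,0],0.6],[[0,0,-25],[0,0,0],0.6],[[0,0,-30],[0,0,0],0.6]]}}

```text
clock: 38.65
position: [0.5259, 0.2377, 0.1645]
tool_rot: [[0.202, 0.979, -0.001], [0.979, -0.202, -0.0], [-0.0, -0.001, -1.0]]
contact_force: [1.6, 0.1, -0.4]
width: 0.599
gripper_force: 0.0
```

Request:
{"fn": "play_rows", "kwargs": {"rows": [[[-20,0,-10],[0,0,0],0.6],[[-30,-10,0],[0,0,0],0.6],[[-30,-20,0],[0,0,0],0.6],[[-30,-20,0],[0,0,0],0.6],[[-30,-20,0],[0,0,0],0.6],[[-20,-10,0],[0,0,0],0.6],[[0,0,0],[0,0,0],0.6],[[0,0,0],[0,0,0],0.6]]}}

```text
clock: 39.45
position: [0.4162, 0.0973, 0.1739]
tool_rot: [[0.203, 0.979, 0.002], [0.979, -0.203, 0.0], [0.0, 0.001, -1.0]]
contact_force: [-0.3, 0.3, 0.3]
width: 0.602
gripper_force: 0.0
```

```bash
python3 - <<'E'
from h import *
cv2.imwrite("pics/s5.png",robot.grab_frame("scene")[90:300,90:430])
E
```

```text
(no output)
```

View pics/s5.png

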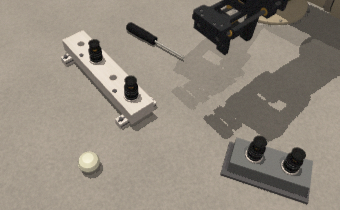

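Both worn heads stand home in the rack at about (257,150) and (294,160). The two firm heads are still seated in the bar at (96,50) and (131,88), and the screwdriver and mushroom look untouched.

```bash
python3 -c "
from cell import robot
print(robot.finish_job())"
```

```text
the job is handed in; nothing more can be done
None
```

The job is handed in: the loose heads from sockets 1 and 3 (about 4 mm of play each, against under 2 mm for the other two) now stand fully home in the repair rack, and the firm heads in sockets 2 and 4 stay seated in the check bar.

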